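Swing the hold-down arms over a phone in its repair jig

ROBOT

A 6-joint arm with a two-finger parallel gripper is mounted at the origin on the work surface. World frame = base frame: x ahead of the robot, y to its left, z up, the work surface at z = 0. Lengths are in m, angles in rad, forces in N, time in s.
With the tool pointing down it reaches from about 0.275 to 0.85 m from the base axis. Payload 5.2 kg.
Tool frame: the origin (TCP) lies on the mounting face of the last link; the fingertips stand 173 mm ahead of it and the grasp point (between the pads) lies 155 mm ahead of it; z points along the fingers, y is the line along which they close (so a half turn about z gives the same grasp; the last joint's range is limited). The gripper opens to 85 mm and grips with 20 to 120 N. Pads are 22 mm wide; open, the fingers measure 114 mm over their backs; the gripper's body (76 mm by 85 mm) begins 54 mm behind the grasp point. The pads swing forward as they close: fully open they stand 13 mm farther back than shut.
Start: joints at [0.9, 0.259, 1.535, -0, 1.348, -0.203], TCP at [0.248, 0.491, 0.405] pointing down, gripper open.
Joint ranges: [-3.14, 3.14], [-0.91, 2.08], [0.19, 2.58], [-1.22, 4.36], [0.22, 2.71], [-3.12, 3.12]. Speed limits (rad/s): [2.57, 2.57, 3.14, 3.14, 3.14, 3.14].

INTERFACE

Orientations are given as a rotation vector (axis times angle).
In Python, from station import state, get_image, camera_params, finish_job, silhouettes, spot_point gives the robot as it stands.
- The arm moves only by the shell command python3 -m pendant 'ROWS' [OPENING]. ROWS is JSON, a list of rows, each an object with "xyz": the shift along the tool's x, y, z in cm, a list of three; "spin": the turn about the tool's z in degrees. A call has exactly 10 rows; each row is the pose to reach, as a shift and turn from the pose commanded when the call began, along the tool's axes at that moment; what a row does not reach only later rows make up. A row lasts 1/10 s, in which the tool goes at most 50 mm and 8.59 degrees, less where a joint would pass 70% of its speed; a pose out of reach is approached as far as the arm can. A call with a gripper value outside its range is refused whole. OPENING is the finger opening in cm, from 0 to 8.54, set as the call begins (- or left out, the last holds). The fingers move at their own pace and stop on an object; the grip force is fixed at half the most. Time passes only in rows, so rows that repeat a pose let the fingers close, or fill a call up. It gives the time, the measured TCP pose, the force, the opening and the grip force at its end, in the units of the state.
- state(): the state, without advancing time (a new reading comes with each control period).
- get_image(name): name is "side" or "top" or "wrist"; returns (picture, depth): 480x640x3 uint8, red, green, blue; 480x640 float32, m along the optical axis (not along the pixel's ray), 0 where there is no reading.
- camera_params(name): a dict with "fx", "fy", "cx", "cy" (pixels), "dist_coeffs" ([k1, k2, p1, p2, k3] as OpenCV has them; the pictures are not rectified), "extrinsics" (4x4, takes a point from camera to world coordinates). Camera axes: x right, y up, looking along -z (the intrinsics and any distortion apply to the point x, -y, -z); pixel columns grow to the right and rows downward; lengths in m; the calibration is good to about 2 mm. A picture is of the moment at which its call begins: read the wrist's pose just before it. camera_params takes no time and is no camera call; for the wrist camera it gives the pose at the moment of the call.
- finish_job(): hands the job in; it is judged then, once.
Trained networks look in the newest picture that a camera, given by its name, has taken for a name from the list of things; names that differ only in an ending like _2 or _b are one class to them, and where a whole thing is asked for, a point or a joint stands for the part that bears it (a point fixed in the world has none). Each returns a list of dicts, best first, with "score" (0 to 1); they miss things now and then, are a little off and sometimes report something else, mostly with a low value. They report only what shows in the picture. A call takes as long as a camera call. They do not tell look-alikes from the thing itself.
- silhouettes(camera, target): "mask" (480x640 bool, what is visible of it) and "box" ([left, top, right, bottom] in pixels, round what is visible of it).
- spot_point(camera, target): "xy" ([column, row] in pixels: a listed point, or the origin of a listed thing).
The state is a dict: "time_s": time; "q": joint angles; "joint_vel": joint speeds; "joint_torque": joint torques, N m; "tcp_pos": TCP position; "eef_rot": TCP orientation; "wrist_force": force on the tool from outside, world axes, zero at the start; "moment": the same for the moment, N m; "width": opening from 0.0 (shut) to 1.0 (fully open); "finger_force": force on a finger pad.
Only numpy, scipy, OpenCV 4.12 (cv2) and the standard library are available. Lean on these libraries where they do the work, as an engineer would, in place of code of your own. Each camera call takes 0.05 s, during which the arm holds its last target. There are 200 camera calls.

TASK

The phone in the repair jig is to be clamped: push each of the two hold-down arms round with a fingertip until its rubber pad stands above the middle of the phone's width, ready to be screwed down later. The phone does not lie quite straight in the jig, so line each pad up with the phone itself. Do not shift or lift the phone and leave the other things on the bench where they are.

Things in the scene. Friction and masses are not known exactly. Their poses are not given: they have to be found in the camera images.
- jig: Fixed aluminium plate on the bench, 120 x 290 x 12 mm (x, y, z); origin at the centre of its underside, at bench height. Its own y is the long axis, pointing to the robot's left, its x points away from the robot (turned by up to 0.35 rad). An arm pivots at each end
- phone_top (a point): Centre of the top face (screen) of the loose phone lying on the plate, screen up: yellow body 72 x 150 x 8 mm, its top 20 mm above the bench. Axes: x across its width, y along its length, z up. It lies near the middle of the plate, up to 10 mm off and up to 0.12 rad askew. The pads belong at x = 0 of this frame
- left_clamp (a joint): Hinge of the left hold-down arm, upright axis, rad, -0.5 to 1.6. 0: it points along the plate's long axis, inwards over the phone; positive: swung out towards the robot (clockwise from above), so closing turns it anticlockwise. Starts at 0.75 to 1.35. Stiff pivot, 0.06 N m of friction, no spring: it stays where left; 1 N at 60 mm from the pivot turns it
- left_clamp_pivot (a point): On the pivot axis of the left arm, at mid-height of its bar, 52 mm above the bench; fixed to the plate's left end, 125 mm from the plate's centre. The hub is 26 mm across, its top 62 mm above the bench. The arm: a steel bar 14 mm wide, 12 mm high (46 to 58 mm above the bench), its end 97 mm from the pivot axis. 85 mm from the axis a stem passes through it, with a black knob on top (18 mm wide, top 71 mm above the bench) and the rubber pad below
- left_clamp_pad (a point): Centre of the underside of the left arm's round rubber pad (18 mm across), 85 mm from the pivot axis and 24 mm above the bench, so 4 mm clear of the screen
- right_clamp (a joint): Hinge of the right hold-down arm, upright axis, rad, -0.5 to 1.6. 0: it points along the plate's long axis, inwards over the phone; positive: swung out towards the side away from the robot (clockwise from above), so closing turns it anticlockwise. Starts at 0.75 to 1.35. Stiff pivot, 0.06 N m of friction, no spring: it stays where left; 1 N at 60 mm from the pivot turns it
- right_clamp_pivot (a point): The same for the right arm, an equal part turned half round, at the plate's right end: pivot axis at mid-height of the bar, 52 mm above the bench, 125 mm from the plate's centre
- right_clamp_pad (a point): Centre of the underside of the right arm's equal rubber pad, 85 mm from its pivot axis, 24 mm above the bench
- screwdriver_grip (a point): Bystander: screwdriver 150 mm long lying beside the plate, on the robot's side of its right half; the point is on its handle
- jar_mid (a point): Bystander: small amber jar, 38 mm wide, 50 mm high, beyond the plate's left half; the point is its centre
- tape_mid (a point): Bystander: roll of tape lying flat, 90 mm across, 19 mm high, right of the jig; the point is its centre
- screw_tray_mid (a point): Bystander: divided tray 90 x 130 x 22 mm, left of the jig; the point is its centre
There are look-alikes about, which are no part of the job. Leave any green or white look-alike of the part that bears phone_top alone.

How it is judged:
At the end, for the whole second after the job is handed in: Both pads stand above the phone's lengthwise centreline to within 9 mm, measured across the phone; both arms are at rest; the phone is within 6 mm of where it lay (x of left_clamp_pad in the frame of phone_top between -0.009 and 0.009 m and velocity of joint left_clamp between -0.05 and 0.05 rad/s and x of right_clamp_pad in the frame of phone_top between -0.009 and 0.009 m and velocity of joint right_clamp between -0.05 and 0.05 rad/s and distance of phone_top from where it was at the start of the episode below 0.006 m); the robot touches nothing.
It fails at once if the phone is shifted or lifted by more than 6 mm (distance of phone_top from where it was at the start of the episode above 0.006 m).
It fails at once if a bystander is moved by more than 15 mm (distance of any of screwdriver_grip, jar_mid, tape_mid, screw_tray_mid from where it was at the start of the episode above 0.015 m).
It also fails if it takes over 56 s, if anything falls off the work surface, if the arm or the gripper's body presses on something with over 40 N, if the wrist force passes 120 N, or if a joint passes its speed limit or range.

## Working session

There is one attempt and no reset: what is moved stays moved. The work goes in short steps, Python scripts to look and compute and a shell command to move; the robot and the scene stay as the last step left them, time stands still between calls to the robot, and variables do not carry over. Pictures are saved under pics/ and viewed, at most 10 in all, crops included, and the job is handed in when it is done.

```bash
mkdir -p pics; ls; cat > h.py <<'E'
import numpy as np,cv2
from station import *
def ray(cam,px,P=None):
    P=P or camera_params(cam)
    K=np.array([[P['fx'],0,P['cx']],[0,P['fy'],P['cy']],[0,0,1]])
    u=cv2.undistortPoints(np.array([[px]],float),K,np.array(P['dist_coeffs'],float))[0,0]
    T=np.array(P['extrinsics']); return T[:3,3],T[:3,:3]@np.array([u[0],-u[1],-1])
def atz(cam,px,z,P=None):
    o,d=ray(cam,px,P); return o+d*(z-o[2])/d[2]
def save(n,img): cv2.imwrite('pics/'+n,img[:,:,::-1])
E
python3 - <<'E'
from h import *
s=state();print(s['tcp_pos'],s['eef_rot'],s['time_s'])
Z=dict(phone_top=.02,left_clamp_pivot=.052,right_clamp_pivot=.052,left_clamp_pad=.024,right_clamp_pad=.024,jig=0,screwdriver_grip=.012,jar_mid=.025,tape_mid=.01,screw_tray_mid=.011)
for c in ('top','side'):
    im,d=get_image(c);save(c+'1.png',im);print(c,np.array(camera_params(c)['extrinsics'])[:3].round(2).tolist())
    for n,z in Z.items():
        for r in spot_point(c,n)[:3]: print(n,np.round(r['xy']),round(r['score'],2),atz(c,r['xy'],z).round(4))
E
```

```text
pics
[0.24784847 0.49073972 0.40387959] [-7.27921320e-01 -3.05531868e+00  2.61555368e-03] 0.0
top [[0.0, 0.99, -0.11, 0.39], [-1.0, 0.0, -0.0, 0.02], [-0.0, 0.11, 0.99, 1.36]]
phone_top [365. 330.] 0.79 [ 0.3368 -0.0847  0.02  ]
phone_top [321. 232.] 0.75 [0.5631 0.0187 0.02  ]
phone_top [284. 331.] 0.74 [0.3334 0.1029 0.02  ]
left_clamp_pivot [273. 247.] 0.6 [0.5236 0.1283 0.052 ]
left_clamp_pivot [266. 204.] 0.39 [0.6234 0.1461 0.052 ]
right_clamp_pivot [372. 213.] 0.71 [ 0.6033 -0.0982  0.052 ]
right_clamp_pivot [322. 232.] 0.19 [0.5595 0.0169 0.052 ]
left_clamp_pad [301. 273.] 0.56 [0.4675 0.0643 0.024 ]
right_clamp_pad [351. 187.] 0.64 [ 0.6703 -0.0536  0.024 ]
jig [319. 233.] 0.59 [0.5644 0.0228 0.    ]
screwdriver_grip [375. 263.] 0.94 [ 0.492  -0.1098  0.012 ]
tape_mid [478. 294.] 0.87 [ 0.4179 -0.3498  0.01  ]
side [[-1.0, 0.01, -0.02, 0.53], [-0.02, -0.71, 0.7, 0.82], [-0.01, 0.7, 0.71, 0.89]]
phone_top [425. 216.] 0.97 [ 0.332  -0.0843  0.02  ]
phone_top [323. 248.] 0.81 [0.5527 0.014  0.02  ]
phone_top [207. 272.] 0.69 [0.7833 0.0835 0.02  ]
left_clamp_pivot [339. 286.] 0.79 [0.5203 0.1391 0.052 ]
right_clamp_pivot [300. 201.] 0.84 [ 0.6042 -0.093   0.052 ]
left_clamp_pad [362. 269.] 0.88 [0.4749 0.0728 0.024 ]
right_clamp_pad [271. 220.] 0.56 [ 0.6661 -0.0646  0.024 ]
screwdriver_grip [352. 210.] 0.69 [ 0.4915 -0.1097  0.012 ]
jar_mid [284. 298.] 0.86 [0.625  0.1478 0.025 ]
tape_mid [376. 144.] 0.88 [ 0.4268 -0.356   0.01  ]
screw_tray_mid [284. 435.] 0.85 [0.6077 0.4197 0.011 ]
screw_tray_mid [361. 263.] 0.25 [0.4754 0.0447 0.011 ]
```

View pics/top1.png

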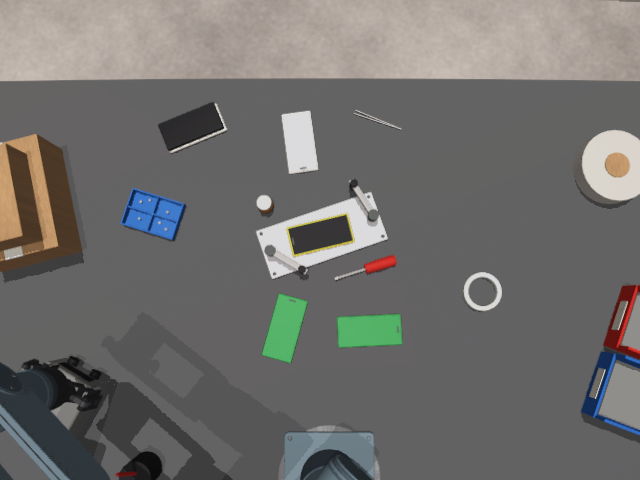

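View pics/side1.png

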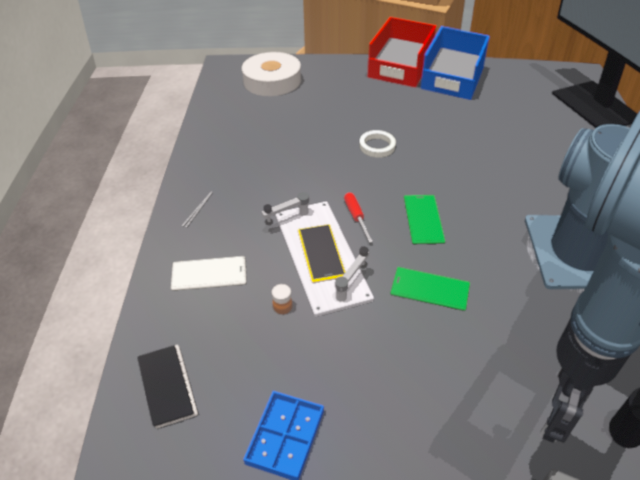

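The top picture shows the phone near (321,234), the left hub at (270,250) with its knob at (304,272), and the right hub at (373,214) with its knob at (353,185). The green and white look-alikes lie apart. Next I move the wrist camera over the jig.

```bash
cat >> h.py <<'E'
from scipy.spatial.transform import Rotation as R
def rel(target,axx=None):
    s=state();Rm=R.from_rotvec(s['eef_rot']).as_matrix()
    print('t',s['time_s'],'tcp',np.round(s['tcp_pos'],4),'F',np.round(s['wrist_force'],1),'xax',Rm[:,0].round(3),'yax',Rm[:,1].round(3))
    print('shift cm',(Rm.T@(np.array(target)-s['tcp_pos'])*100).round(2))
    if axx is not None:
        v=Rm.T@np.array(axx); print('spin deg',np.degrees(np.arctan2(v[1],v[0])))
E
python3 - <<'E'
from h import *
P=camera_params('wrist');T=np.array(P['extrinsics']);s=state();Rm=R.from_rotvec(s['eef_rot']).as_matrix()
print('cam in tool',(Rm.T@(T[:3,3]-s['tcp_pos'])).round(3),'look',(Rm.T@-T[:3,2]).round(3),P['fx'])
a=.344;print(s['q'])
rel([.50,.02,.41],[np.cos(a),np.sin(a),0]);rel([.50,.02,.41],[-np.cos(a),-np.sin(a),0])
E
```

```text
cam in tool [ 0.069 -0.001  0.03 ] look [-0.272  0.001  0.962] 385.85765091204416
[ 9.00185148e-01  2.58604924e-01  1.53500262e+00  4.06364441e-06
  1.34797647e+00 -2.02817671e-01]
t 1.1 tcp [0.248  0.4909 0.4047] F [-0.5 -0.2  0.4] xax [-0.893  0.451  0.   ] yax [0.451 0.893 0.   ]
shift cm [-43.73 -30.67  -0.53]
spin deg 133.48760673598304
t 1.1 tcp [0.248  0.4909 0.4047] F [-0.5 -0.2  0.4] xax [-0.893  0.451  0.   ] yax [0.451 0.893 0.   ]
shift cm [-43.73 -30.67  -0.53]
spin deg -46.51239326401697
```

```bash
python3 -m pendant '[{"xyz":[-2,-1,0],"spin":-4},{"xyz":[-5,-3,0],"spin":-8},{"xyz":[-9,-5.5,0],"spin":-13},{"xyz":[-13,-8,0],"spin":-18},{"xyz":[-17,-10.5,0],"spin":-23},{"xyz":[-21,-13,0],"spin":-28},{"xyz":[-25,-15.5,0],"spin":-33},{"xyz":[-29,-18,0],"spin":-38},{"xyz":[-33,-20.5,0],"spin":-43},{"xyz":[-36,-22.5,0],"spin":-46.5}]' 0
python3 - <<'E'
from h import *
a=.344;rel([.54,.01,.41],[-np.cos(a),-np.sin(a),0])
E
```

```text
time_s: 2.1
tcp_pos: [0.469, 0.1254, 0.4049]
eef_rot: [-0.54, 3.094, -0.001]
wrist_force: [0.0, 0.7, -0.1]
width: -0.0
finger_force: 0.0
t 2.1 tcp [0.469  0.1254 0.4049] F [ 0.   0.7 -0.1] xax [-0.941 -0.339 -0.001] yax [-0.339  0.941 -0.001]
shift cm [ -2.77 -13.26  -0.5 ]
spin deg 0.09929131616461262
```

```bash
python3 -m pendant '[{"xyz":[-0.5,-3,0],"spin":0},{"xyz":[-1.5,-7,0],"spin":0},{"xyz":[-2.3,-10.5,0],"spin":0},{"xyz":[-2.7,-12.5,0],"spin":0},{"xyz":[-2.8,-13.3,0],"spin":0},{"xyz":[-2.8,-13.3,0],"spin":0},{"xyz":[-2.8,-13.3,0],"spin":0},{"xyz":[-2.8,-13.3,0],"spin":0},{"xyz":[-2.8,-13.3,0],"spin":0},{"xyz":[-2.8,-13.3,0],"spin":0}]' 0
python3 - <<'E'
from h import *
P=camera_params('wrist');im,d=get_image('wrist');save('w1.png',im)
Z=dict(phone_top=.02,left_clamp_pivot=.052,right_clamp_pivot=.052,left_clamp_pad=.024,right_clamp_pad=.024,jig=0,screwdriver_grip=.012)
for n,z in Z.items():
    for r in spot_point('wrist',n)[:2]: print(n,np.round(r['xy']),round(r['score'],2),atz('wrist',r['xy'],z,P).round(4))
hsv=cv2.cvtColor(im,cv2.COLOR_RGB2HSV);m=cv2.inRange(hsv,(22,120,80),(36,255,255))
n,l,st,_=cv2.connectedComponentsWithStats(m);print(st[st[:,4]>80])
p=np.argwhere(m>0)[:,::-1].astype(float)
w=np.array([atz('wrist',q,.02,P)[:2] for q in p])*1000
b=cv2.minAreaRect(w.astype(np.float32));print(b,len(w))
E
```

```text
time_s: 3.1
tcp_pos: [0.5387, 0.0128, 0.4049]
eef_rot: [-0.539, 3.095, -0.0]
wrist_force: [0.7, 0.5, -0.6]
width: 0.001
finger_force: 0.0
phone_top [329. 228.] 0.85 [0.555  0.0207 0.02  ]
phone_top [499.  32.] 0.71 [0.3417 0.099  0.02  ]
left_clamp_pivot [467. 240.] 0.98 [0.5166 0.1354 0.052 ]
right_clamp_pivot [183. 238.] 0.87 [ 0.5998 -0.1001  0.052 ]
right_clamp_pivot [429. 338.] 0.19 [0.6166 0.1435 0.052 ]
left_clamp_pad [404. 159.] 0.8 [0.4716 0.0619 0.024 ]
right_clamp_pad [218. 308.] 0.91 [ 0.6701 -0.0566  0.024 ]
screwdriver_grip [211. 111.] 0.89 [ 0.4899 -0.1163  0.012 ]
[[     0      0    640    480 305326]
 [   249    185    161     86   1874]]
((555.9854125976562, 19.803329467773438), (70.5898208618164, 147.1149139404297), 13.823284149169922) 1874
```

View pics/w1.png

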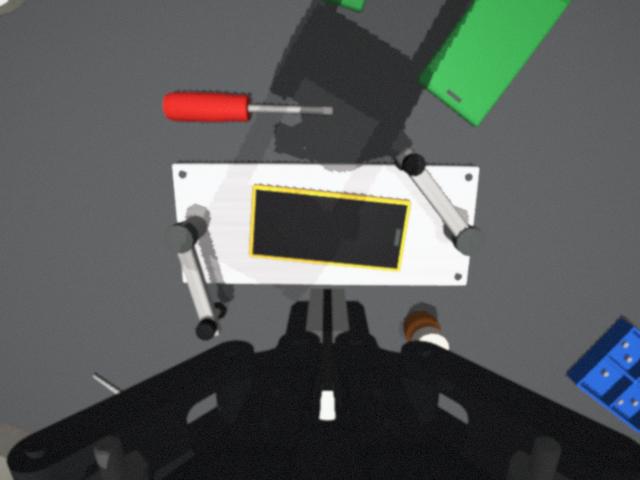

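The wrist view shows the phone clear at (329,228). The left hub is at (467,240) with its knob at (413,163), and the right hub is at (183,238) with its knob at (206,328). The pivots measure 249.8 mm apart, which fits 250. Now I plan the left push along its arc.

```bash
cat >> h.py <<'E'
PH=np.array([.556,.0198]);YAW=np.radians(13.82)
PIV=dict(left=np.array([.5175,.1357]),right=np.array([.6002,-.0998]))
U=np.array([np.cos(YAW),np.sin(YAW)]);JY=.341
def arm(side,th):  # bar direction, outward normal (side to push on)
    sg=1 if side=='left' else -1
    d=-sg*np.array([-np.sin(JY+0),np.cos(JY)]);c,s_=np.cos(-th),np.sin(-th)
    d=np.array([[c,-s_],[s_,c]])@d; n=np.array([d[1],-d[0]]); return d,n
def goal(side):
    from scipy.optimize import brentq
    return brentq(lambda t:(PIV[side]+.085*arm(side,t)[0]-PH)@U,-.5,.5)
def tool(side,th,c,rho=.055):
    d,n=arm(side,th); return PIV[side]+rho*d+(.018+c)*n,n
def way(side,ths,cs,ztip,flip=1):
    s=state();Rm=R.from_rotvec(s['eef_rot']).as_matrix();print('q',np.round(s['q'],2))
    for t,c in zip(ths,cs):
        p,n=tool(side,t,c);sh=Rm.T@(np.r_[p,ztip+.173]-s['tcp_pos'])*100;v=Rm.T@np.r_[flip*n,0]
        print(round(t,3),sh.round(2),'spin',np.degrees(np.arctan2(v[1],v[0])).round(1))
E
python3 - <<'E'
from h import *
for s,p in (('left',(.4716,.0619)),('right',(.6701,-.0566))):
    d=np.array(p)-PIV[s];print(s,goal(s),np.linalg.norm(d),[round(t,2) for t in np.arange(.5,1.5,.01) if arm(s,t)[0]@d/np.linalg.norm(d)>.99995])
way('left',[.89],[.014],.1)
E
```

```text
left -0.014573041087520666 0.0869094356212258 [np.float64(0.89), np.float64(0.9)]
right -0.06985607437179844 0.08217207554881409 [np.float64(1.35), np.float64(1.36)]
q [-0.18  0.24  1.56  0.    1.34 -2.1 ]
0.89 [ 4.15 11.42 13.17] spin 51.2
```

```bash
python3 -m pendant '[{"xyz":[0.8,2,2],"spin":7},{"xyz":[1.6,4.5,5],"spin":14},{"xyz":[2.4,7,8],"spin":21},{"xyz":[3.2,9,10.5],"spin":28},{"xyz":[3.8,10.6,12.2],"spin":35},{"xyz":[4.1,11.4,13],"spin":42},{"xyz":[4.1,11.4,13.2],"spin":48},{"xyz":[4.1,11.4,13.2],"spin":51},{"xyz":[4.1,11.4,13.2],"spin":51},{"xyz":[4.1,11.4,13.2],"spin":51}]' 0
python3 - <<'E'
from h import *
im,d=get_image('wrist');save('w2.png',im)
way('left',[.89],[.014],.042);
E
```

```text
time_s: 4.5
tcp_pos: [0.4622, 0.1054, 0.2728]
eef_rot: [0.845, 3.025, 0.0]
wrist_force: [-1.0, -1.0, -0.2]
width: -0.001
finger_force: 0.0
q [-0.01  0.26  1.89  0.    0.99 -1.04]
0.89 [ 0.06 -0.03  5.79] spin 0.2
```

View pics/w2.png

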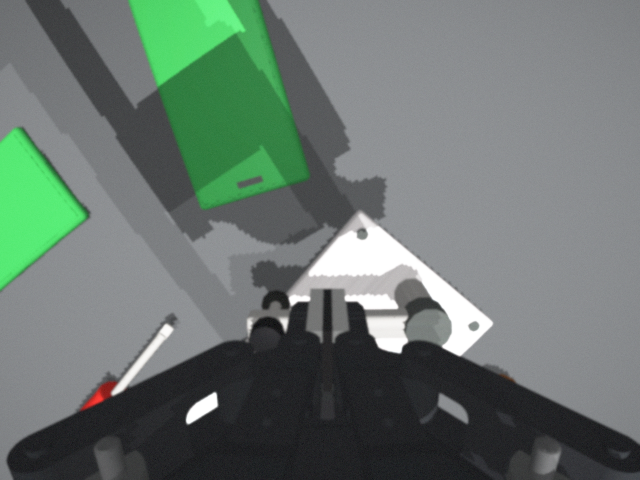

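The fingertip at (327,297) stands outside the left bar, between the knob (268,330) and the hub (428,325). I descend now, then sweep.

```bash
python3 -m pendant '[{"xyz":[0.1,0,0.8],"spin":0},{"xyz":[0.1,0,1.8],"spin":0},{"xyz":[0.1,0,2.8],"spin":0},{"xyz":[0.1,0,3.8],"spin":0},{"xyz":[0.1,0,4.6],"spin":0},{"xyz":[0.1,0,5.3],"spin":0},{"xyz":[0.1,0,5.7],"spin":0},{"xyz":[0.1,0,5.8],"spin":0},{"xyz":[0.1,0,5.8],"spin":0},{"xyz":[0.1,0,5.8],"spin":0}]' 0
python3 - <<'E'
from h import *
rel([0,0,0])
way('left',list(np.linspace(.89,.15,11)),[.008,.004,0]+[0]*8,.042);
E
```

```text
time_s: 5.55
tcp_pos: [0.4614, 0.106, 0.215]
eef_rot: [0.847, 3.024, 0.0]
wrist_force: [-0.1, 1.1, 0.2]
width: 0.0
finger_force: 0.0
t 5.55 tcp [0.4614 0.106  0.215 ] F [-0.1  1.1  0.2] xax [-0.854  0.52  -0.001] yax [0.52  0.854 0.   ]
shift cm [ 33.93 -33.04  21.47]
q [-0.01  0.35  1.95  0.    0.84 -1.03]
0.89 [-0.64 -0.04  0.  ] spin 0.2
0.816 [-1.45 -0.19  0.  ] spin -4.1
0.742 [-2.27 -0.25  0.  ] spin -8.3
0.668 [-2.69 -0.31  0.01] spin -12.6
0.594 [-3.12 -0.33  0.01] spin -16.8
0.52 [-3.55 -0.33  0.01] spin -21.0
0.446 [-3.97 -0.29  0.01] spin -25.3
0.372 [-4.4  -0.22  0.01] spin -29.5
0.298 [-4.81 -0.12  0.01] spin -33.8
0.224 [-5.22  0.01  0.01] spin -38.0
0.15 [-5.62  0.17  0.01] spin -42.2
```

```bash
python3 -m pendant '[{"xyz":[-0.9,-0.1,0],"spin":-1},{"xyz":[-1.6,-0.2,0],"spin":-4},{"xyz":[-2.2,-0.25,0],"spin":-8},{"xyz":[-2.7,-0.3,0],"spin":-12.6},{"xyz":[-3.1,-0.33,0],"spin":-16.8},{"xyz":[-3.55,-0.33,0],"spin":-21},{"xyz":[-4,-0.3,0],"spin":-25.3},{"xyz":[-4.4,-0.2,0],"spin":-29.5},{"xyz":[-4.8,-0.1,0],"spin":-33.8},{"xyz":[-5.2,0,0],"spin":-38}]' 0
python3 - <<'E'
from h import *
im,d=get_image('top')
for n,z in dict(left_clamp_pad=.024,left_clamp_pivot=.052,phone_top=.02).items():
    for r in spot_point('top',n)[:1]: print(n,np.round(r['xy']),round(r['score'],2),atz('top',r['xy'],z).round(4))
rel([0,0,0])
way('left',list(np.linspace(.224,goal('left'),6)),[0]*6,.042);
E
```

```text
time_s: 6.55
tcp_pos: [0.5059, 0.0786, 0.2149]
eef_rot: [0.189, -3.135, -0.0]
wrist_force: [-2.1, 1.0, 0.0]
width: -0.003
finger_force: 0.7
left_clamp_pad [350. 185.] 0.25 [ 0.6751 -0.0496  0.024 ]
phone_top [366. 330.] 0.96 [ 0.3368 -0.0868  0.02  ]
t 6.75 tcp [0.506  0.0787 0.2149] F [-0.6  0.6 -0.2] xax [-0.993 -0.115 -0.001] yax [-0.115  0.993 -0.   ]
shift cm [51.18 -2.   21.45]
q [-0.06  0.4   1.86 -0.    0.88 -1.75]
0.224 [-0.01  0.02 -0.01] spin -0.1
0.176 [-0.27 -0.05 -0.01] spin -2.8
0.129 [-0.54 -0.12 -0.01] spin -5.6
0.081 [-0.81 -0.17 -0.01] spin -8.3
0.033 [-1.09 -0.22 -0.01] spin -11.0
-0.015 [-1.36 -0.24 -0.01] spin -13.8
```

```bash
python3 -m pendant '[{"xyz":[-0.3,-0.05,0],"spin":-3},{"xyz":[-0.6,-0.12,0],"spin":-6},{"xyz":[-0.9,-0.17,0],"spin":-9},{"xyz":[-1.1,-0.2,0],"spin":-11.5},{"xyz":[-1.3,-0.24,0],"spin":-13.8},{"xyz":[-1.3,-0.24,0],"spin":-13.8},{"xyz":[-1.3,-0.24,0],"spin":-13.8},{"xyz":[-0.8,-0.24,0],"spin":-13.8},{"xyz":[0,0,0],"spin":-13.8},{"xyz":[1,0,0],"spin":-13.8}]' 0
python3 - <<'E'
from h import *
rel([.54,.01,.41])
E
```

```text
time_s: 7.75
tcp_pos: [0.4948, 0.078, 0.2147]
eef_rot: [0.559, -3.091, -0.0]
wrist_force: [0.4, -0.5, -0.1]
width: -0.0
finger_force: 0.0
t 7.75 tcp [0.4948 0.078  0.2147] F [ 0.4 -0.5 -0.1] xax [-0.937 -0.35   0.   ] yax [-0.35   0.937  0.   ]
shift cm [ -1.85  -7.95 -19.54]
```

Lift back to the viewing pose (up first, then across).

```bash
python3 -m pendant '[{"xyz":[0,0,-2],"spin":0},{"xyz":[0,0,-5],"spin":0},{"xyz":[0,0,-9],"spin":0},{"xyz":[-0.5,-2,-13],"spin":0},{"xyz":[-1,-4,-16],"spin":0},{"xyz":[-1.5,-6,-18.5],"spin":0},{"xyz":[-1.8,-7.5,-19.5],"spin":0},{"xyz":[-1.8,-8,-19.5],"spin":0},{"xyz":[-1.8,-8,-19.5],"spin":0},{"xyz":[-1.8,-8,-19.5],"spin":0}]' 0
python3 - <<'E'
from h import *
P=camera_params('wrist');im,d=get_image('wrist');save('w3.png',im)
for n,z in dict(phone_top=.02,left_clamp_pivot=.052,right_clamp_pivot=.052,left_clamp_pad=.024,right_clamp_pad=.024).items():
    for r in spot_point('wrist',n)[:1]:
        w=atz('wrist',r['xy'],z,P);print(n,np.round(r['xy']),round(r['score'],2),w.round(4),'phone x',((w[:2]-PH)@U).round(4))
way('right',[1.35],[.014],.1,-1)
E
```

```text
time_s: 8.75
tcp_pos: [0.5396, 0.0097, 0.4083]
eef_rot: [0.558, -3.089, -0.002]
wrist_force: [-0.2, 0.5, -0.5]
width: -0.003
finger_force: 0.0
phone_top [499.  36.] 0.96 [0.3414 0.0962 0.02  ] phone x -0.1902
left_clamp_pivot [469. 240.] 0.56 [0.5144 0.1357 0.052 ] phone x -0.0127
right_clamp_pivot [188. 235.] 0.59 [ 0.5975 -0.0995  0.052 ] phone x 0.0118
left_clamp_pad [366. 234.] 0.87 [0.5473 0.0531 0.024 ] phone x -0.0005
right_clamp_pad [222. 309.] 0.81 [ 0.6708 -0.0536  0.024 ] phone x 0.0939
q [-0.19  0.24  1.55  0.    1.35 -2.12]
1.35 [ -7.81 -14.38  13.62] spin 78.3
```

View pics/w3.png

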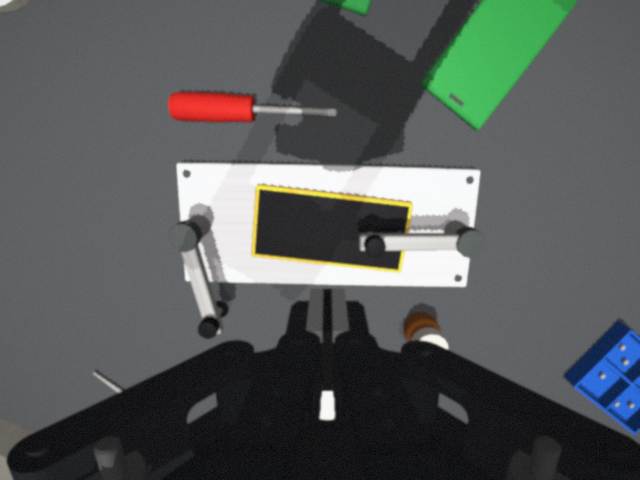

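The left knob is now at (374,245), and its pad lies within about 1 mm of the phone's centreline. The phone has not moved. Now the right arm, with its knob at (208,328) and hub at (188,235).

```bash
python3 -m pendant '[{"xyz":[-1,-1.5,0.5],"spin":8},{"xyz":[-2,-4,1.5],"spin":16},{"xyz":[-3.5,-6.5,3],"spin":24},{"xyz":[-5,-9,5],"spin":32},{"xyz":[-6.2,-11.5,7.5],"spin":40},{"xyz":[-7.2,-13.3,10],"spin":48},{"xyz":[-7.7,-14.2,12],"spin":56},{"xyz":[-7.8,-14.4,13.2],"spin":64},{"xyz":[-7.8,-14.4,13.6],"spin":72},{"xyz":[-7.8,-14.4,13.6],"spin":78}]' 0
python3 -m pendant '[{"xyz":[0,0,0],"spin":0},{"xyz":[0,0,0],"spin":0},{"xyz":[0,0,0],"spin":0},{"xyz":[0,0,0],"spin":0},{"xyz":[0,0,0],"spin":0},{"xyz":[0,0,0],"spin":0},{"xyz":[0,0,0],"spin":0},{"xyz":[0,0,0],"spin":0},{"xyz":[0,0,0],"spin":0},{"xyz":[0,0,0],"spin":0}]' 0
python3 - <<'E'
from h import *
im,d=get_image('wrist');save('w4.png',im)
way('right',[1.35],[.014],.042,-1);
E
```

```text
time_s: 10.05
tcp_pos: [0.6638, -0.0982, 0.2718]
eef_rot: [-1.517, -2.748, 0.001]
wrist_force: [0.2, -0.9, 0.3]
width: -0.003
finger_force: 0.0
time_s: 11.05
tcp_pos: [0.664, -0.0984, 0.2737]
eef_rot: [1.511, 2.754, -0.0]
wrist_force: [-0.8, -0.1, 0.1]
width: -0.003
finger_force: 0.0
q [-0.31  0.57  1.38 -0.    1.19 -0.88]
1.35 [0.08 0.02 5.87] spin 0.3
```

View pics/w4.png

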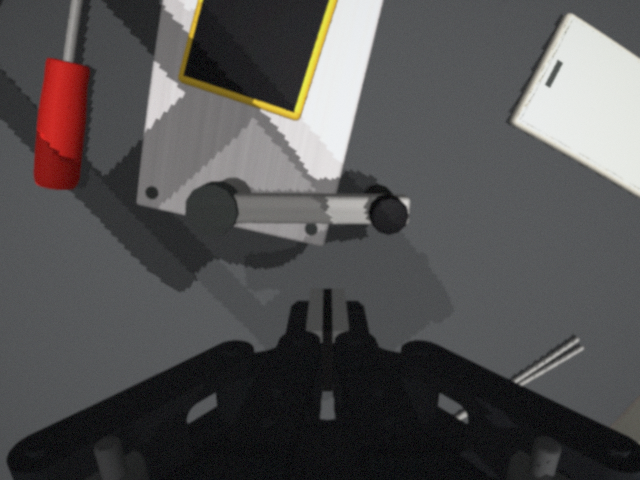

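The bar (row 210, from hub 212 to knob 388) lies parallel to the finger at (327,300), and the space below the finger is free. I descend.

```bash
python3 -m pendant '[{"xyz":[0,0,0.8],"spin":0},{"xyz":[0,0,1.8],"spin":0},{"xyz":[0,0,2.8],"spin":0},{"xyz":[0,0,3.8],"spin":0},{"xyz":[0,0,4.6],"spin":0},{"xyz":[0,0,5.3],"spin":0},{"xyz":[0,0,5.7],"spin":0},{"xyz":[0,0,5.8],"spin":0},{"xyz":[0,0,5.8],"spin":0},{"xyz":[0,0,5.8],"spin":0}]' 0
python3 - <<'E'
from h import *
g=goal('right')
way('right',[1.35]*3+list(np.linspace(1.28,g,19)),[.01,.005]+[0]*20,.042,-1);
E
```

```text
time_s: 12.1
tcp_pos: [0.6642, -0.0984, 0.2162]
eef_rot: [1.511, 2.753, 0.0]
wrist_force: [0.3, 0.1, -0.1]
width: -0.0
finger_force: 0.0
q [-0.31  0.63  1.43  0.    1.07 -0.88]
1.35 [0.5  0.01 0.12] spin 0.3
1.35 [1.   0.02 0.12] spin 0.3
1.35 [1.5  0.02 0.12] spin 0.3
1.28 [1.88 0.13 0.12] spin -3.7
1.205 [2.31 0.23 0.12] spin -8.0
1.13 [2.74 0.29 0.12] spin -12.3
1.055 [3.17 0.31 0.12] spin -16.6
0.98 [3.6  0.31 0.12] spin -20.9
0.905 [4.04 0.27 0.12] spin -25.2
0.83 [4.47 0.2  0.12] spin -29.5
0.755 [4.89 0.1  0.12] spin -33.8
0.68 [ 5.3  -0.03  0.12] spin -38.1
0.605 [ 5.7  -0.2   0.12] spin -42.4
0.53 [ 6.09 -0.39  0.12] spin -46.7
0.455 [ 6.46 -0.61  0.12] spin -51.0
0.38 [ 6.82 -0.86  0.12] spin -55.3
0.305 [ 7.15 -1.13  0.12] spin -59.6
0.23 [ 7.47 -1.43  0.12] spin -63.9
0.155 [ 7.76 -1.75  0.12] spin -68.2
0.08 [ 8.03 -2.1   0.11] spin -72.5
0.005 [ 8.27 -2.46  0.11] spin -76.7
-0.07 [ 8.48 -2.84  0.11] spin -81.0
```

```bash
python3 -m pendant '[{"xyz":[0.8,0,0],"spin":0},{"xyz":[1.5,0,0],"spin":0},{"xyz":[1.9,0.1,0],"spin":-3.7},{"xyz":[2.3,0.2,0],"spin":-8},{"xyz":[2.7,0.3,0],"spin":-12.3},{"xyz":[3.2,0.3,0],"spin":-16.6},{"xyz":[3.6,0.3,0],"spin":-20.9},{"xyz":[4,0.3,0],"spin":-25.2},{"xyz":[4.5,0.2,0],"spin":-29.5},{"xyz":[4.9,0.1,0],"spin":-33.8}]' 0
python3 - <<'E'
from h import *
g=goal('right');rel([0,0,0])
way('right',list(np.linspace(.68,g,11)),[0]*11,.042,-1);
E
```

```text
time_s: 13.1
tcp_pos: [0.6383, -0.0559, 0.2161]
eef_rot: [0.639, 3.075, -0.0]
wrist_force: [1.4, -0.5, -1.1]
width: -0.0
finger_force: 0.6
t 13.1 tcp [ 0.6383 -0.0559  0.2161] F [ 1.4 -0.5 -1.1] xax [-0.917  0.399 -0.001] yax [ 0.399  0.917 -0.   ]
shift cm [ 60.79 -20.32  21.55]
q [-0.26  0.59  1.52 -0.    1.03 -1.42]
0.68 [0.34 0.07 0.11] spin -4.1
0.605 [0.76 0.16 0.11] spin -8.4
0.53 [1.19 0.21 0.11] spin -12.7
0.455 [1.62 0.24 0.11] spin -17.0
0.38 [2.06 0.23 0.11] spin -21.3
0.305 [2.49 0.19 0.11] spin -25.6
0.23 [2.92 0.12 0.11] spin -29.9
0.155 [3.34 0.02 0.11] spin -34.1
0.08 [ 3.75 -0.12  0.11] spin -38.4
0.005 [ 4.15 -0.29  0.11] spin -42.7
-0.07 [ 4.54 -0.48  0.11] spin -47.0
```

```bash
python3 -m pendant '[{"xyz":[0.3,0.1,0],"spin":-4},{"xyz":[0.8,0.2,0],"spin":-8.4},{"xyz":[1.2,0.2,0],"spin":-12.7},{"xyz":[1.6,0.2,0],"spin":-17},{"xyz":[2.1,0.2,0],"spin":-21.3},{"xyz":[2.5,0.2,0],"spin":-25.6},{"xyz":[2.9,0.1,0],"spin":-30},{"xyz":[3.3,0,0],"spin":-34},{"xyz":[3.7,-0.1,0],"spin":-38},{"xyz":[4.0,-0.2,0],"spin":-41.5}]' 0
python3 - <<'E'
from h import *
g=goal('right');rel([0,0,0])
way('right',[.03,g],[0]*2,.042,-1);
E
```

```text
time_s: 14.1
tcp_pos: [0.6008, -0.0414, 0.2162]
eef_rot: [-0.491, 3.102, -0.0]
wrist_force: [0.6, -0.0, 1.3]
width: 0.0
finger_force: 0.6
t 14.1 tcp [ 0.6008 -0.0414  0.2162] F [ 0.6 -0.   1.3] xax [-0.951 -0.309 -0.001] yax [-0.309  0.951 -0.   ]
shift cm [55.89 22.49 21.55]
q [-0.25  0.53  1.63  0.    0.98 -2.14]
0.03 [ 0.04 -0.04  0.12] spin 0.2
-0.07 [0.6  0.12 0.12] spin -5.6
```

```bash
python3 -m pendant '[{"xyz":[0.2,0,0],"spin":-2},{"xyz":[0.4,0.1,0],"spin":-4},{"xyz":[0.6,0.1,0],"spin":-5.6},{"xyz":[0.6,0.1,0],"spin":-5.6},{"xyz":[0.6,0.1,0],"spin":-5.6},{"xyz":[0,0,0],"spin":-5.6},{"xyz":[-1,0,0],"spin":-5.6},{"xyz":[-1.5,0,0],"spin":-5.6},{"xyz":[-1.5,0,-1.5],"spin":-5.6},{"xyz":[-1.5,0,-4],"spin":-5.6}]' 0
python3 -m pendant '[{"xyz":[0,0,-3],"spin":0},{"xyz":[0,0,-6],"spin":0},{"xyz":[0.5,1,-9],"spin":0},{"xyz":[2,2,-12],"spin":0},{"xyz":[4,3,-15],"spin":0},{"xyz":[6,4,-16],"spin":0},{"xyz":[8,5,-16],"spin":0},{"xyz":[8,5,-16],"spin":0},{"xyz":[8,5,-16],"spin":0},{"xyz":[8,5,-16],"spin":0}]' 0
python3 - <<'E'
from h import *
P=camera_params('wrist');im,d=get_image('wrist');save('w5.png',im)
for n,z in dict(phone_top=.02,left_clamp_pivot=.052,right_clamp_pivot=.052,left_clamp_pad=.024,right_clamp_pad=.024).items():
    for r in spot_point('wrist',n)[:2]:
        w=atz('wrist',r['xy'],z,P);print(n,np.round(r['xy']),round(r['score'],2),w.round(4),'phone x',((w[:2]-PH)@U).round(4))
hsv=cv2.cvtColor(im,cv2.COLOR_RGB2HSV);m=cv2.inRange(hsv,(22,120,80),(36,255,255))
w=np.array([atz('wrist',q,.02,P)[:2] for q in np.argwhere(m>0)[:,::-1].astype(float)])*1000
print(cv2.minAreaRect(w.astype(np.float32)));rel([0,0,0])
E
```

```text
time_s: 15.1
tcp_pos: [0.6153, -0.0373, 0.254]
eef_rot: [0.636, -3.072, -0.003]
wrist_force: [-0.5, 0.9, -0.1]
width: -0.005
finger_force: 0.0
time_s: 16.1
tcp_pos: [0.5231, -0.0237, 0.4155]
eef_rot: [-0.637, 3.076, -0.0]
wrist_force: [0.4, -0.2, -0.9]
width: 0.002
finger_force: 0.0
phone_top [529.  81.] 0.83 [0.3417 0.0987 0.02  ] phone x -0.1892
phone_top [356. 253.] 0.74 [0.554  0.0207 0.02  ] phone x -0.0017
left_clamp_pivot [486. 273.] 0.78 [0.5155 0.1351 0.052 ] phone x -0.0118
right_clamp_pivot [216. 257.] 0.62 [ 0.6003 -0.1012  0.052 ] phone x 0.0141
left_clamp_pad [389. 259.] 0.88 [0.546  0.0533 0.024 ] phone x -0.0017
right_clamp_pad [312. 252.] 0.6 [ 0.5689 -0.0195  0.024 ] phone x 0.0031
((555.729736328125, 19.69121551513672), (70.49565887451172, 148.0093536376953), 13.855757713317871)
t 16.4 tcp [ 0.5225 -0.0236  0.4153] F [ 0.2 -0.5 -0.7] xax [-0.918 -0.397  0.001] yax [-0.397  0.918  0.   ]
shift cm [47.   22.9  41.56]
```

View pics/w5.png

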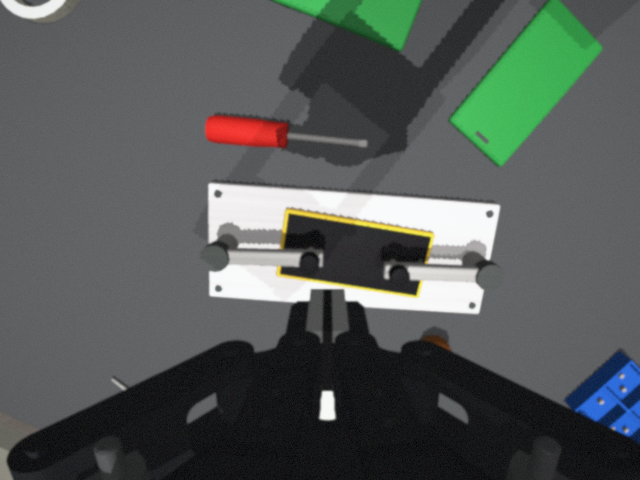

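Both knobs, at (310,261) and (398,274), now stand over the phone, which has not moved. Before handing in I cross-check the pads from the knob tops (z = 71 mm).

```bash
python3 - <<'E'
from h import *
P=camera_params('wrist')
e=[((atz('wrist',q,.07,P)[:2]-PH)@U) for q in ((310,261),(398,274))];print(e)
if max(map(abs,e))<.0065: print(finish_job())
E
```

```text
[np.float64(-0.003713752741504577), np.float64(-0.004602205350545553)]
the job is handed in; nothing more can be done
None
```

I pushed both hold-down arms round and handed the job in at about 16 s. By the wrist camera both pads stand within about 5 mm of the phone's centreline (9 mm allowed), and the phone's measured position changed by less than 1 mm; no verdict came back.

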